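# Clamp a leak-test chamber shut with its draw latch

## Robot

A 6-joint arm with a two-finger parallel gripper is mounted at the origin on the work surface. World frame = base frame: x ahead of the robot, y to its left, z up, the work surface at z = 0. Lengths are in m, angles in rad, forces in N, time in s.
With the tool pointing down it reaches from about 0.375 to 0.9 m from the base axis. Payload 3.1 kg.
Tool frame: the origin (TCP) lies between the finger pads; the fingertips stand 25 mm ahead of it and the grasp point (between the pads) lies 6 mm ahead of it; y points along the fingers, x is the direction in which the jaws open and shut, and the axes are right-handed (so a half turn about y gives the same grasp; the last joint's range is limited). The gripper opens to 87 mm and grips with 3 to 60 N. Pads are 19 mm wide; open, the fingers measure 117 mm over their backs; the gripper's body (75 mm by 190 mm) begins 51 mm behind the grasp point.
Start: joints at [1.095, 0.527, 1.433, -0, 1.181, -0.178], TCP at [0.183, 0.597, 0.248] pointing down, gripper open.
Joint ranges: [-3.08, 3.08], [-0.75, 2.2], [0.22, 2.44], [-1.43, 4.57], [0, 2.65], [-2.85, 2.85]. Speed limits (rad/s): [2.79, 2.79, 3.14, 3.14, 3.14, 3.14].

## Interface

Orientations are given as a unit quaternion [x, y, z, w].
In Python, from rig import robot gives the robot as it stands.
- The arm moves only by the tool carry_out, never from a script. Its argument "moves" is a list of rows, each a list of 7 numbers: the opening, from 0 (shut) to 1 (fully open), then the shift along the tool's x, y, z in cm, then the turn, a rotation vector about the tool's x, y, z in rad. In form: [[grip, x, y, z, rx, ry, rz], ...]. A call has 1 to 20 rows; each row is the pose to reach, as a shift and turn from the pose commanded when the call began, along the tool's axes at that moment; what a row does not reach only later rows make up. A row lasts 1/10 s, in which the tool goes at most 50 mm and 8.59 degrees, less where a joint would pass 70% of its speed; a pose out of reach is approached as far as the arm can. A call with a gripper value outside its range is refused whole. The fingers move at their own pace and stop on an object; "force" is the grip in N (left out, the last holds). Time passes only in rows, so rows that repeat a pose let the fingers close. It gives the time, the measured TCP pose, the force and the opening at its end, in the units of the state.
- robot.get_obs(): the state, without advancing time (a new reading comes with each control period).
- robot.camera(name): name is "side" or "top" or "wrist"; returns the picture (480x640x3 uint8, red, green, blue); there is no depth.
- robot.camera_params(name): a dict with "fx", "fy", "cx", "cy" (pixels), "extrinsics" (4x4, takes a point from camera to world coordinates); the wrist camera has in their place "mount" (4x4, takes a point from camera to tool coordinates, whose origin is the TCP and whose axes are the tool frame's). Camera axes: x right, y down, z forward; pixel columns grow to the right and rows downward; lengths in m; the calibration is good to about 2 mm. A picture is of the moment at which its call begins: read the wrist's pose just before it. camera_params takes no time and is no camera call.
- robot.hand_in(): hands the job in, once; it reports no verdict.
The state is a dict: "time": time; "q": joint angles; "joint_velocities": joint speeds; "joint_torque": joint torques, N m; "position": TCP position; "tool_rot": TCP orientation; "ft_force": force on the tool from outside, world axes, zero at the start; "moment": the same for the moment, N m; "grip_width": finger opening in m.
Only numpy, scipy, OpenCV 4.12 (cv2) and the standard library are available. Lean on these libraries where they do the work, as an engineer would, in place of code of your own. Each camera call takes 0.05 s, during which the arm holds its last target.

## Task

The leak-test chamber on the bench stands ajar. Hook the claw of its draw latch over the keeper bar on the sliding end cap, then swing the orange lever all the way down over centre, so that the latch pulls the cap fully shut and stays closed by itself with the claw still seated right down over the bar, not riding up on it. Leave the injector and the two steel sleeves beside it where they are.

Things in the scene. Friction and masses are not known exactly. Their poses are not given: they have to be found in the camera images.
- chamber: Fixed leak-test chamber, 150 wide. Origin: on the bench, straight below the lever's pivot. x points along the draw, from the housing to the end cap; z up. The teal housing spans x -110 to 50, y -60 to 60, top at z 85; its base plate x -140 to 190, 14 thick. The draw latch lies on the top, in the plane y = 0. The lever's pivot axis is parallel to y at x 0, z 111.
- cap (a joint): Sliding aluminium end cap (75 long, 120 wide, top at z 85), m of opening along chamber +x; 0 = shut on its seal; starts 10 to 17 mm ajar. Friction (8 N) holds it there; springs (2 N per mm, neutral at 13.5 mm) push it open again when it is pushed in and let go, so only the closed latch keeps it shut.
- keeper (a point): Centre of the keeper: a steel bar 10 in diameter and 60 long, parallel to the chamber's y, carried on the cap's top on two posts that leave 48 clear between them; 26 above the cap's top. It lies at chamber x 86 when the cap is shut (86 + opening otherwise), z 111. The cap's top goes on 45 beyond the keeper.
- lever (a joint): Angle of the latch lever, rad: 0 = closed, flat, pointing along chamber -x from the pivot; pi/2 upright; 2.2 = stop, leaning towards the keeper. Stiff hinge (0.09 N m): stays where left. Reaches 108 from the pivot. It carries the claw's pin at chamber x -26 cos(lever - 0.25), z 111 + 26 sin(lever - 0.25); hooked and tight, dead centre is at about lever 0.25.
- lever_grip (a point): Middle of the upper face (the face towards the keeper when the lever stands up) of the lever's orange handle, which is 50 long (58 to 108 from the pivot), 30 wide, 8 thick.
- claw (a joint): Angle of the claw against the lever, rad, growing as the claw's nose rises; lever minus claw = the claw's nose-down pitch from level. Stiff hinge (0.055 N m, just over the claw's weight): the claw stays where it is left and turns along with the lever, so a claw hooked with slack is lifted off the keeper as the lever goes down; drawn taut against the keeper it stays hooked.
- claw_grip (a point): Grasp point of the claw's red finger tab, which stands up from the claw plate: 12 thick across the latch (chamber y), 16 along it, 34 high; this point is 11 below its top and 23 above the plate. In the claw's frame (origin at its pin, x to the nose, z up when level) it is at x 100, z 41.4. The plate below the tab is 44 wide and 6 thick.
- claw_lip (a point): Lower end of the hook's lip, a steel plate 40 wide and 7 thick that points down from the claw's nose; at x 117.5, z -3.6 in the claw's frame. The lip reaches 16 below the underside of the claw plate; its inner face is at x 116 at the bar and slants in 2 more at the end. Hooked, the plate lies on or just above the keeper bar and the lip is on the far side (chamber +x) of the bar.
- injector: Bystander: steel and aluminium fuel injector, 150 long, 34 wide, 31 high (45 with its connector), lying on the bench along its x. Origin on the bench under it.
- sleeve_a: Bystander: steel sleeve nut, 36 in diameter, 48 high, standing. Origin at the centre of its foot.
- sleeve_b: Bystander: like sleeve_a.

How it is judged:
On the way, in this order (a step that is already met when the one before it is completed fails the run):
1. the claw is hooked: its lip is down behind the keeper bar (x of claw_lip in the frame of keeper between 0 and 0.025 m and z of claw_lip in the frame of keeper below -0.005 m and value of joint lever above 0.6 rad), for 0.2 s.
2. the lever is down over centre and the cap is drawn shut (value of joint lever below 0.1 rad and value of joint cap below 0.003 m), for 0.2 s.
At the end, for the whole second after the job is handed in: The lever is down within 0.1 rad of closed, the cap is within 3 mm of shut, the claw's lip is behind the keeper bar and at least 5 mm below the bar's centre, and the injector and both sleeves are within 20 mm of where they were (all of step 2 and x of claw_lip in the frame of keeper between 0 and 0.025 m and z of claw_lip in the frame of keeper below -0.005 m and distance of each of injector, sleeve_a, sleeve_b from where it was at the start of the episode below 0.02 m); the robot touches nothing.
It fails at once if the injector or a sleeve is pushed 20 mm or more, or knocked over (distance of any of injector, sleeve_a, sleeve_b from where it was at the start of the episode above 0.02 m or angle between any of sleeve_a, sleeve_b's own z axis and vertical above 0.6 rad).
It also fails if it takes over 51 s, if anything falls off the work surface, if the arm or the gripper's body presses on something with over 40 N, if the wrist force passes 120 N, or if a joint passes its speed limit or range.

## Working session

There is one attempt and no reset: what is moved stays moved. The work goes in short steps, Python scripts to look and compute and a tool call to move; the robot and the scene stay as the last step left them, time stands still between calls to the robot, and variables do not carry over. Pictures are saved under pics/ and viewed, and the job is handed in when it is done.

Besides the shell and the picture viewer there is one more tool, called after "Request:" in YAML: its name, and indented under it one key for each argument. carry_out: Moves the arm, as the interface text tells. Its arguments: {"type":"object","properties":{"moves":{"type":"array"},"force":{"type":"number"}},"required":["moves"]}

```bash
ls; mkdir -p pics; python3 - <<'E'
from rig import robot
import cv2
o=robot.get_obs(); print({k:(v if not hasattr(v,'round') else v) for k,v in o.items()})
for n in ("side","top","wrist"):
    cv2.imwrite(f"pics/{n}0.png",robot.camera(n)[:,:,::-1]); print(n,robot.camera_params(n))
E
```

```text
pics
{'time': 0.0, 'q': array([ 1.09448485e+00,  5.28455720e-01,  1.43389685e+00, -4.72992381e-05,
        1.18138575e+00, -1.78492836e-01]), 'joint_velocities': array([-0.00134647, -0.00084649,  0.00051633,  0.00103655, -0.00132471,
        0.00132916]), 'joint_torque': array([-5.79813022e-04, -4.40032876e+01, -1.76592100e+01,  6.33171550e-02,
        5.80625923e-02, -1.56423148e-04]), 'position': array([0.18306152, 0.59688218, 0.24657973]), 'tool_rot': array([ 0.56899172,  0.41961822, -0.4209654 , -0.56829314]), 'ft_force': array([-0.41779026,  0.57640613, -0.04005252]), 'moment': array([ 0.02456748, -0.02037819, -0.0165212 ]), 'grip_width': 0.08665895187681719}
side {'fx': 501.23353852859725, 'fy': 501.23353852859725, 'cx': 318.8404955881672, 'cy': 244.97528362093126, 'extrinsics': array([[-0.99544681, -0.05181856,  0.08000305,  0.52164351],
       [-0.0949374 ,  0.61399264, -0.78358148,  0.86557937],
       [-0.00851722, -0.78760896, -0.61611653,  0.74411654],
       [ 0.        ,  0.        ,  0.        ,  1.        ]])}
top {'fx': 438.0337493984927, 'fy': 438.0337493984927, 'cx': 316.5300644866173, 'cy': 235.94569226022313, 'extrinsics': array([[ 0.0207529 , -0.99708462,  0.07342742,  0.52471635],
       [-0.99903596, -0.02352306, -0.03706501,  0.08131584],
       [ 0.03868419, -0.07258743, -0.99661156,  0.80879819],
       [ 0.        ,  0.        ,  0.        ,  1.        ]])}
wrist {'fx': 335.52692083981555, 'fy': 335.52692083981555, 'cx': 322.2741354832402, 'cy': 245.22178117663987, 'mount': array([[ 9.99999258e-01, -8.48813676e-04,  8.74161813e-04,
        -7.80621254e-04],
       [-1.08157973e-03, -2.87995197e-01,  9.57631242e-01,
        -1.36302885e-01],
       [-5.61096092e-04, -9.57631477e-01, -2.87995901e-01,
         7.94608880e-02],
       [ 0.00000000e+00,  0.00000000e+00,  0.00000000e+00,
         1.00000000e+00]])}
```

View pics/side0.png

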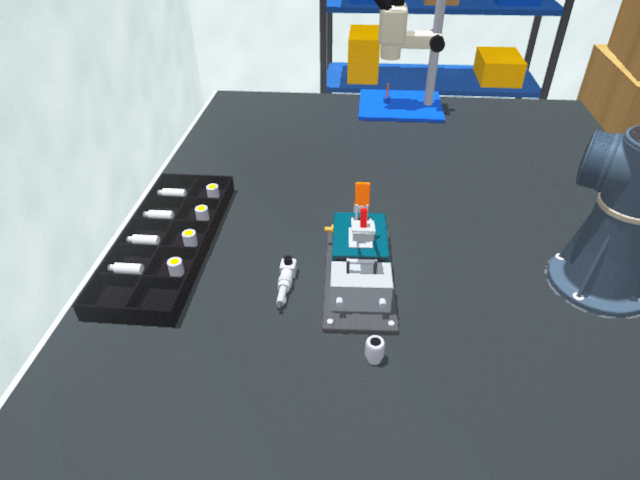

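View pics/top0.png

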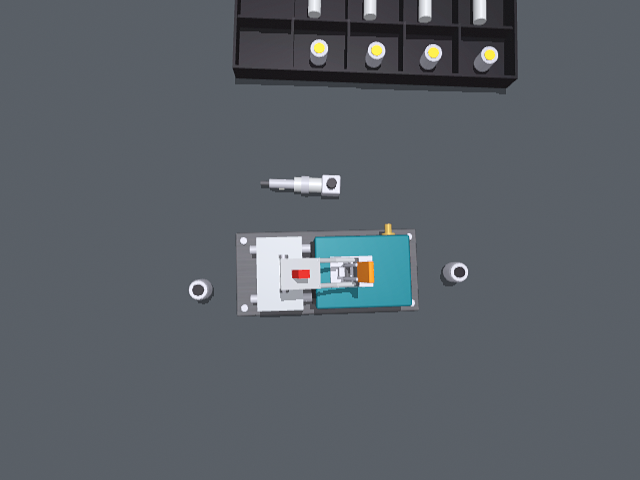

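View pics/wrist0.png

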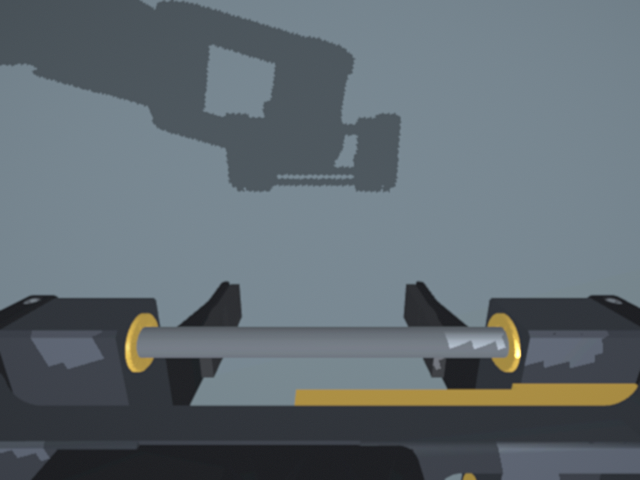

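```bash
cat > h.py <<'E'
import numpy as np, cv2
from rig import robot
from scipy.spatial.transform import Rotation as R
def proj(n,P):
    p=robot.camera_params(n);E=p['extrinsics'];c=(np.atleast_2d(P)-E[:3,3])@E[:3,:3]
    return np.c_[p['fx']*c[:,0]/c[:,2]+p['cx'],p['fy']*c[:,1]/c[:,2]+p['cy']]
def ray(n,uv):
    p=robot.camera_params(n);E=p['extrinsics']
    d=E[:3,:3]@np.array([(uv[0]-p['cx'])/p['fx'],(uv[1]-p['cy'])/p['fy'],1.]);return E[:3,3],d/np.linalg.norm(d)
def onz(n,uv,z):
    o,d=ray(n,uv);return o+d*(z-o[2])/d[2]
def tri(a,ua,b,ub):
    o1,d1=ray(a,ua);o2,d2=ray(b,ub)
    t=np.linalg.lstsq(np.c_[d1,-d2],o2-o1,rcond=None)[0]
    p,q=o1+d1*t[0],o2+d2*t[1];return (p+q)/2,np.linalg.norm(p-q)
def mask(im,kind):
    h=cv2.cvtColor(im,cv2.COLOR_RGB2HSV)
    if kind=='red': m=((h[...,0]<5)|(h[...,0]>174))&(h[...,1]>150)&(h[...,2]>80)
    if kind=='orange': m=(h[...,0]>=7)&(h[...,0]<17)&(h[...,1]>150)&(h[...,2]>80)
    if kind=='teal': m=(h[...,0]>=82)&(h[...,0]<100)&(h[...,1]>140)&(h[...,2]>40)
    return m.astype(np.uint8)
def blobs(m,amin=20):
    n,l,s,c=cv2.connectedComponentsWithStats(m)
    return [(s[i].tolist(),c[i].round(1).tolist()) for i in range(1,n) if s[i][4]>=amin]
E
python3 - <<'E'
from h import *
for n in('side','top'):
    im=cv2.imread(f'pics/{n}0.png')[:,:,::-1]
    for k in('red','orange','teal'): print(n,k,blobs(mask(im,k)))
im=cv2.imread('pics/top0.png'); cv2.imwrite('pics/topz.png',cv2.resize(im[215:335,180:480],None,fx=2.6,fy=2.6,interpolation=cv2.INTER_CUBIC))
im=cv2.imread('pics/side0.png'); cv2.imwrite('pics/sidez.png',cv2.resize(im[170:370,260:440],None,fx=3,fy=3,interpolation=cv2.INTER_CUBIC))
im=cv2.imread('pics/top0.png')[:,:,::-1]; m=mask(im,'teal'); c=max(cv2.findContours(m,0,2)[0],key=cv2.contourArea); r=cv2.minAreaRect(c);print(r)
for p in cv2.boxPoints(r): print(p,onz('top',p,.085))
E
```

```text
side red [([360, 208, 7, 19, 105], [363.2, 217.0])]
side orange [([355, 182, 15, 24, 320], [361.8, 193.2])]
side teal [([332, 212, 57, 50, 1527], [359.1, 237.3])]
top red [([292, 270, 18, 8, 140], [300.4, 273.6])]
top orange [([357, 262, 17, 21, 241], [363.0, 271.8])]
top teal [([314, 235, 98, 74, 4656], [371.7, 272.6]), ([320, 263, 10, 20, 172], [325.0, 272.5])]
((362.5941467285156, 271.0126953125), (71.7149887084961, 95.39093017578125), 88.21009063720703)
[313.80197 236.66245] [0.57674613 0.05889599 0.085     ]
[409.14633 233.68295] [ 0.58549279 -0.10048471  0.085     ]
[411.38632 305.36295] [ 0.46673129 -0.10484623  0.085     ]
[316.04196 308.34244] [0.45913546 0.05272735 0.085     ]
```

View pics/topz.png

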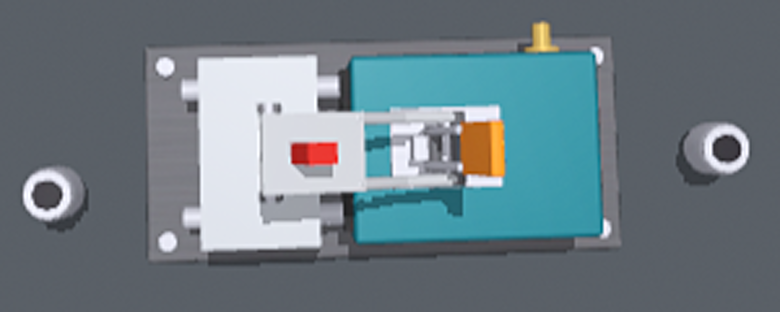

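View pics/sidez.png

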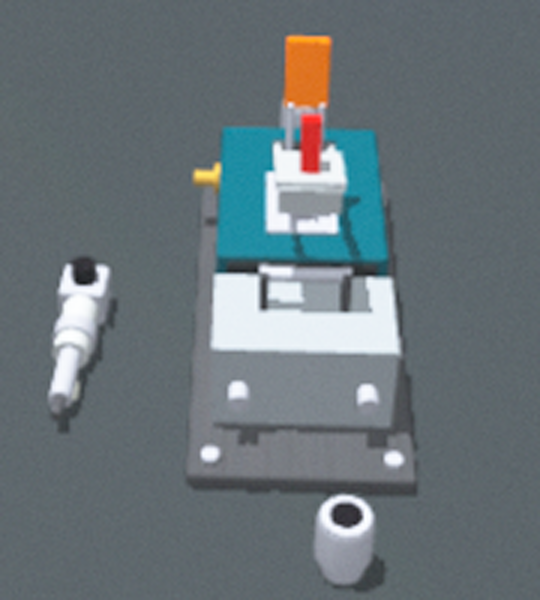

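```bash
python3 - <<'E'
from h import *
o=robot.get_obs(); print(R.from_quat(o['tool_rot']).as_matrix().round(3))
for n in('side','top'):
    im=cv2.imread(f'pics/{n}0.png')
    for k in('red','orange'):
        m=mask(im[:,:,::-1],k);c=max(cv2.findContours(m,0,2)[0],key=cv2.contourArea)
        print(n,k,cv2.minAreaRect(c))
im=cv2.imread('pics/top0.png'); a=cv2.resize(im[250:295,270:385],None,fx=6.9,fy=6.9,interpolation=cv2.INTER_NEAREST)
im=cv2.imread('pics/side0.png'); b=cv2.resize(im[176:276,320:400],None,fx=5,fy=5,interpolation=cv2.INTER_NEAREST)
cv2.imwrite('pics/tz.png',a);cv2.imwrite('pics/sz.png',b)
E
```

```text
[[ 0.293 -0.001 -0.956]
 [ 0.956 -0.001  0.293]
 [-0.002 -1.     0.   ]]
side red ((363.0, 217.0), (18.0, 6.0), 90.0)
side orange ((362.0, 193.5), (23.0, 14.0), 90.0)
top red ((300.5, 273.5), (7.0, 17.0), 90.0)
top orange ((365.0, 272.0), (20.0, 16.0), 90.0)
```

View pics/tz.png

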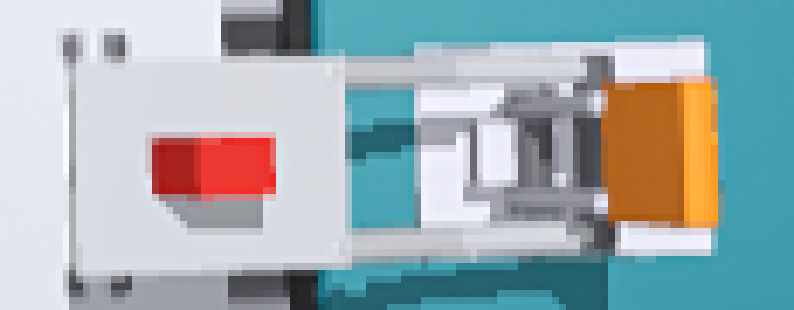

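View pics/sz.png

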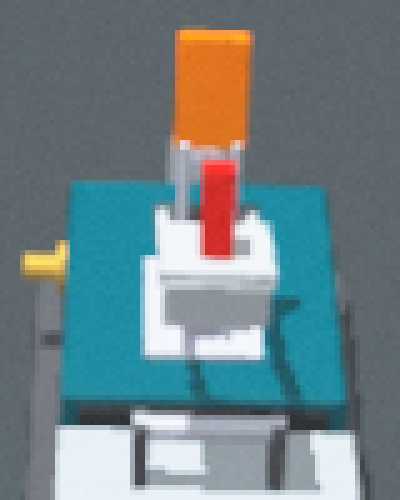

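```bash
python3 - <<'E'
from h import *
im=cv2.imread('pics/side0.png')
b=cv2.resize(im[240:300,325:400],None,fx=10,fy=10,interpolation=cv2.INTER_NEAREST);cv2.imwrite('pics/kz.png',b)
T=lambda a,b:tri('top',a,'side',b)
yaw=np.arctan2(.9987,-.0506)
O=np.array([.5205,.0066,0]);u=np.array([-.0506,.9987,0]);v=np.array([-.9987,-.0506,0])
C=lambda p:np.array([(p-O)@u,(p-O)@v,p[2]])*1000
for nm,a,b in [('Lend',(369,272),(363,185)),('Lbase',(358.1,272.2),(362.2,204.4)),('tabtop',(299,274),(363.8,209.3)),('tabbot',(292,274),(363.6,227.4))]:
    p,e=T(a,b);print(nm,C(p).round(1),e.round(4))
# base plate corners
for p in [(236.7,234.4),(417.5,230),(239,315),(416,310)]:
    print(C(onz('top',p,.014)).round(1))
for r in (258,260,262,264): print(r,C(onz('side',(362,r),.111)).round(1))
E
```

```text
Lend [-19.9   0.9 213.3] 0.0009
Lbase [-10.5   1.1 172.6] 0.0005
tabtop [ 75.3   0.3 218.2] 0.0001
tabbot [ 85.3   0.8 183.7] 0.0009
[186.2 -71.7  14. ]
[-144.1  -70.9   14. ]
[184.6  72.7  14. ]
[-134.6   74.6   14. ]
258 [ 88.5   1.4 111. ]
260 [ 94.7   1.2 111. ]
262 [100.8   1.1 111. ]
264 [106.9   1.  111. ]
```

View pics/kz.png

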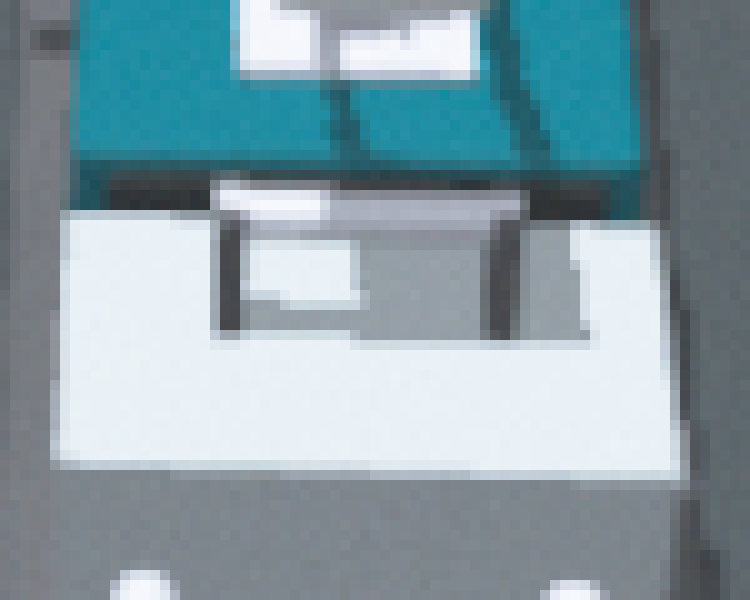

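```bash
cat >> h.py <<'E'
O=np.array([.5205,.0066,0]);u=np.array([-.0506,.9987,0]);u/=np.linalg.norm(u);v=np.array([-u[1],u[0],0])
RC=np.c_[u,v,[0,0,1]]
def pin(L): return np.array([-26*np.cos(L-.25),0,111+26*np.sin(L-.25)])
def clawR(p): # p = nose-down pitch
    return R.from_euler('y',p).as_matrix()
def clawpt(L,p,c): return pin(L)+clawR(p)@np.array([c[0],0,c[1]])
def tool(point_mm,p,ahead=6.):
    "tool with z=claw x, y=-claw z; chamber point lies 'ahead' mm ahead of TCP"
    Rc=clawR(p);Rt=np.c_[-Rc[:,1],-Rc[:,2],Rc[:,0]]
    pos=np.asarray(point_mm)-ahead*Rt[:,1]
    return O+RC@pos/1000,RC@Rt
def row(pos,Rt,obs=None):
    o=obs or robot.get_obs();R0=R.from_quat(o['tool_rot']).as_matrix()
    return (R0.T@(pos-o['position'])*100).round(2),R.from_matrix(R0.T@Rt).as_rotvec().round(3)
def C(p): return RC.T@(np.asarray(p)-O)*1000
def st():
    o=robot.get_obs();Rt=RC.T@R.from_quat(o['tool_rot']).as_matrix()
    g=C(o['position']+R.from_quat(o['tool_rot']).as_matrix()[:,1]*.006)
    print('t',round(o['time'],2),'grasp pt chamber',g.round(1),'pitch',np.arctan2(-Rt[2,2],Rt[0,2]).round(3),'F',(RC.T@o['ft_force']).round(1),'w',round(o['grip_width'],4))
E
python3 - <<'E'
from h import *
g=clawpt(1.34,-.29,(100,44));print(g)
h=g+clawR(-.29)@[0,0,90]
print(row(*tool(h,-.29)))
print('capfront',C(onz('side',(362,286.8),.085)))
for L in(1.34,1.5,1.8,1.9):
  for K in (97,98,100):
    d=np.array([K,0,111])-pin(L);r=np.hypot(d[0],d[2]);print(L,K,r.round(1),'p',(np.arctan2(-d[2],d[0])+np.arcsin(7.4/r)).round(3),'slack',(111-np.sqrt(r*r-7.4**2)).round(1))
E
```

```text
[ 71.21787011   0.         204.81025281]
(array([-42.44,  -4.94, -48.08]), array([ 0.254,  1.213, -0.179]))
capfront [144.1506422    1.25448747  85.        ]
1.34 97 111.4 p 0.275 slack -0.2
1.34 98 112.4 p 0.272 slack -1.2
1.34 100 114.4 p 0.268 slack -3.1
1.5 97 108.1 p 0.299 slack 3.2
1.5 98 109.0 p 0.296 slack 2.2
1.5 100 111.0 p 0.291 slack 0.3
1.8 97 100.9 p 0.334 slack 10.3
1.8 98 101.9 p 0.331 slack 9.4
1.8 100 103.8 p 0.324 slack 7.4
1.9 97 98.4 p 0.342 slack 12.9
1.9 98 99.4 p 0.338 slack 11.9
1.9 100 101.3 p 0.332 slack 10.0
```

Request:
carry_out:
  moves:
    - [0.6, -42.4, -4.9, -48.1, 0.254, 1.213, -0.179]
    - [0.6, -42.4, -4.9, -48.1, 0.254, 1.213, -0.179]
    - [0.6, -42.4, -4.9, -48.1, 0.254, 1.213, -0.179]
    - [0.6, -42.4, -4.9, -48.1, 0.254, 1.213, -0.179]
    - [0.6, -42.4, -4.9, -48.1, 0.254, 1.213, -0.179]
    - [0.6, -42.4, -4.9, -48.1, 0.254, 1.213, -0.179]
    - [0.6, -42.4, -4.9, -48.1, 0.254, 1.213, -0.179]
    - [0.6, -42.4, -4.9, -48.1, 0.254, 1.213, -0.179]
    - [0.6, -42.4, -4.9, -48.1, 0.254, 1.213, -0.179]
    - [0.6, -42.4, -4.9, -48.1, 0.254, 1.213, -0.179]
    - [0.6, -42.4, -4.9, -48.1, 0.254, 1.213, -0.179]
    - [0.6, -42.4, -4.9, -48.1, 0.254, 1.213, -0.179]
    - [0.6, -42.4, -4.9, -48.1, 0.254, 1.213, -0.179]
    - [0.6, -42.4, -4.9, -48.1, 0.254, 1.213, -0.179]
    - [0.6, -42.4, -4.9, -48.1, 0.254, 1.213, -0.179]
    - [0.6, -42.4, -4.9, -48.1, 0.254, 1.213, -0.179]
    - [0.6, -42.4, -4.9, -48.1, 0.254, 1.213, -0.179]
    - [0.6, -42.4, -4.9, -48.1, 0.254, 1.213, -0.179]

```text
time: 1.95
position: [0.5179, 0.0523, 0.2966]
tool_rot: [-0.596, -0.016, 0.021, 0.802]
ft_force: [0.3, 0.5, 0.5]
grip_width: 0.052
```

```bash
python3 - <<'E'
from h import *
st()
cv2.imwrite('pics/w1.png',robot.camera('wrist')[:,:,::-1])
g=clawpt(1.34,-.29,(100,44));print(row(*tool(g,-.29)))
E
```

```text
t 1.95 grasp pt chamber [ 47.5   0.3 290.8] pitch -0.292 F [ 0.5 -0.3  0.5] w 0.052
(array([ 0.01,  8.93, -0.19]), array([-0.002,  0.002, -0.   ]))
```

View pics/w1.png

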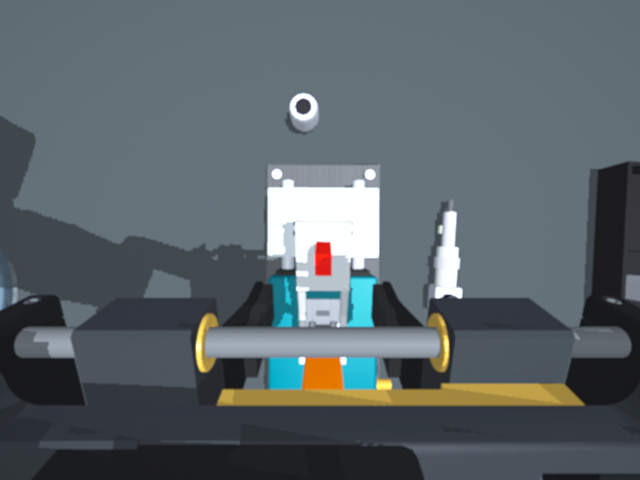

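```bash
python3 - <<'E'
from h import *
im=cv2.imread('pics/w1.png')[:,:,::-1]; print(blobs(mask(im,'red')),blobs(mask(im,'orange'),50))
o=robot.get_obs();p=robot.camera_params('wrist');M=p['mount'];R0=R.from_quat(o['tool_rot']).as_matrix()
for L,pt in((1.34,-.29),):
  for c in((108,52.4),(92,52.4),(108,18.4),(92,18.4)):
    w=O+RC@clawpt(L,pt,c)/1000; t=R0.T@(w-o['position']); k=M[:3,:3].T@(t-M[:3,3]); print(c,p['fx']*k[0]/k[2]+p['cx'],p['fy']*k[1]/k[2]+p['cy'])
E
```

```text
[([315, 243, 16, 32, 478], [322.7, 258.8])] [([303, 358, 40, 32, 1149], [322.3, 373.6])]
(108, 52.4) 322.885172896833 252.5021684166375
(92, 52.4) 322.8493427469273 273.8434846862269
(108, 18.4) 322.8446342577895 239.41912846543923
(92, 18.4) 322.81377659388346 258.42482795144787
```

Request:
carry_out:
  moves:
    - [0.6, 0, 3, 0, 0, 0, 0]
    - [0.6, 0, 6, -0.1, 0, 0, 0]
    - [0.6, 0, 7.5, -0.1, 0, 0, 0]
    - [0.6, 0, 8.5, -0.1, 0, 0, 0]
    - [0.6, 0, 8.9, -0.1, 0, 0, 0]
    - [0.6, 0, 8.9, -0.1, 0, 0, 0]

```text
time: 2.6
position: [0.5177, 0.0759, 0.2111]
tool_rot: [-0.597, -0.016, 0.02, 0.802]
ft_force: [0.9, -1.0, -0.1]
grip_width: 0.0522
```

```bash
python3 - <<'E'
from h import *
st()
cv2.imwrite('pics/s2.png',cv2.resize(robot.camera('side')[160:300,280:440,::-1],None,fx=4,fy=4))
E
```

```text
t 2.6 grasp pt chamber [ 71.1  -0.7 205.3] pitch -0.292 F [-1.1 -0.8 -0.1] w 0.0522
```

View pics/s2.png

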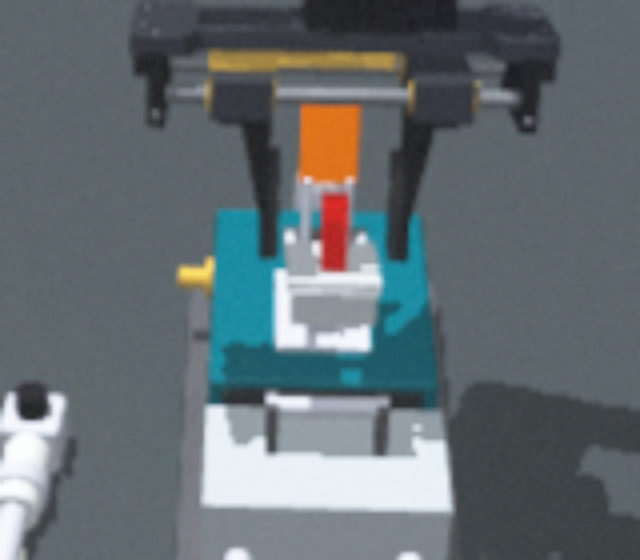

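Request:
carry_out:
  moves:
    - [0.05, 0, 0, 0, 0, 0, 0]
    - [0.05, 0, 0, 0, 0, 0, 0]
    - [0.05, 0, 0, 0, 0, 0, 0]
    - [0.05, 0, 0, 0, 0, 0, 0]
    - [0.05, 0, 0, 0, 0, 0, 0]
    - [0.05, 0, 0, 0, 0, 0, 0]
    - [0.05, 0, 0, 0, 0, 0, 0]
  force: 30

```text
time: 3.35
position: [0.5172, 0.0757, 0.211]
tool_rot: [-0.597, -0.015, 0.02, 0.802]
ft_force: [-0.8, -0.7, 1.1]
grip_width: 0.0119
```

```bash
python3 - <<'E'
from h import *
st()
o=robot.get_obs()
# path relative to current: delta claw motion from (1.34,-.29)
def at(L,p): return tool(clawpt(L,p,(100,44)),p)
P0,R0=at(1.34,-.29)
for L,p in [(1.45,-.29),(1.57,-.29),(1.7,-.29),(1.82,-.29),(1.82,-.15),(1.82,0),(1.82,.12),(1.82,.24),(1.82,.30),(1.82,.34)]:
    P,Rt=at(L,p); print(L,p,(R0.T@(P-P0)*100).round(2),R.from_matrix(R0.T@Rt).as_rotvec().round(3))
E
```

```text
t 3.35 grasp pt chamber [ 7.090e+01 -2.000e-01  2.052e+02] pitch -0.292 F [-0.7  0.8  1.1] w 0.0119
1.45 -0.29 [-0.   -0.04  0.28] [0. 0. 0.]
1.57 -0.29 [-0.   -0.05  0.59] [0. 0. 0.]
1.7 -0.29 [-0.   -0.01  0.93] [0. 0. 0.]
1.82 -0.29 [-0.    0.06  1.23] [0. 0. 0.]
1.82 -0.15 [-0.    1.51  1.83] [-0.14 -0.    0.  ]
1.82 0 [-0.    3.13  2.25] [-0.29  0.    0.  ]
1.82 0.12 [-0.    4.46  2.4 ] [-0.41  0.    0.  ]
1.82 0.24 [-0.    5.8   2.39] [-0.53  0.   -0.  ]
1.82 0.3 [-0.    6.47  2.33] [-0.59  0.   -0.  ]
1.82 0.34 [-0.    6.91  2.26] [-0.63 -0.    0.  ]
```

Request:
carry_out:
  moves:
    - [0.05, 0, -0.04, 0.28, 0, 0, 0]
    - [0.05, 0, -0.05, 0.6, 0, 0, 0]
    - [0.05, 0, 0, 0.93, 0, 0, 0]
    - [0.05, 0, 0.06, 1.23, 0, 0, 0]
    - [0.05, 0, 0.75, 1.55, -0.07, 0, 0]
    - [0.05, 0, 1.5, 1.83, -0.14, 0, 0]
    - [0.05, 0, 2.3, 2.05, -0.21, 0, 0]
    - [0.05, 0, 3.13, 2.25, -0.29, 0, 0]
    - [0.05, 0, 3.13, 2.25, -0.29, 0, 0]

```text
time: 4.25
position: [0.5156, 0.1078, 0.1869]
tool_rot: [-0.706, -0.019, 0.019, 0.707]
ft_force: [-0.1, -1.1, 0.2]
grip_width: 0.012
```

```bash
python3 - <<'E'
from h import *
st()
cv2.imwrite('pics/s3.png',cv2.resize(robot.camera('side')[160:300,280:440,::-1],None,fx=4,fy=4))
E
```

```text
t 4.25 grasp pt chamber [101.3  -0.2 180.9] pitch -0.001 F [-1.1  0.1  0.2] w 0.012
```

View pics/s3.png

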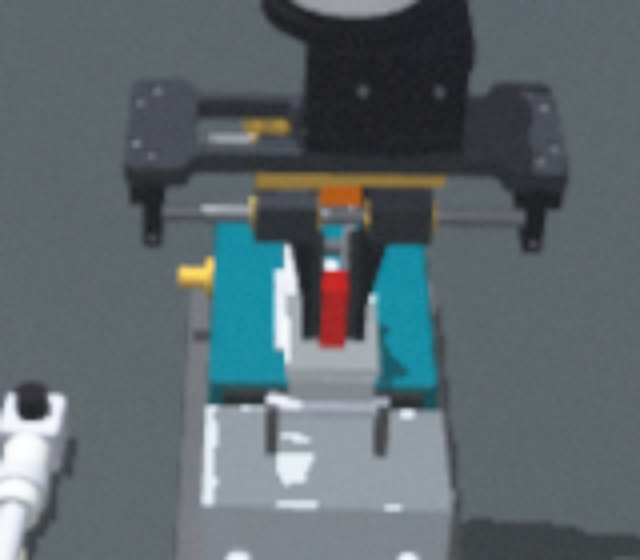

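```bash
python3 - <<'E'
from h import *
def at(L,p): return tool(clawpt(L,p,(100,44)),p)
P0,R0=at(1.82,0)
for L,p in [(1.82,.1),(1.82,.2),(1.82,.26),(1.82,.30),(1.82,.34),(1.82,.37)]:
    P,Rt=at(L,p); print(L,p,(R0.T@(P-P0)*100).round(2),R.from_matrix(R0.T@Rt).as_rotvec().round(3))
E
```

```text
1.82 0.1 [0.   1.02 0.45] [-0.1  0.   0. ]
1.82 0.2 [0.   2.09 0.79] [-0.2  0.   0. ]
1.82 0.26 [0.   2.74 0.95] [-0.26  0.   -0.  ]
1.82 0.3 [-0.    3.18  1.03] [-0.3  0.  -0. ]
1.82 0.34 [0.   3.62 1.09] [-0.34 -0.    0.  ]
1.82 0.37 [0.   3.95 1.13] [-0.37  0.    0.  ]
```

Request:
carry_out:
  moves:
    - [0.05, 0, 1.02, 0.45, -0.1, 0, 0]
    - [0.05, 0, 2.09, 0.79, -0.2, 0, 0]
    - [0.05, 0, 2.74, 0.95, -0.26, 0, 0]
    - [0.05, 0, 3.0, 1.0, -0.285, 0, 0]
    - [0.05, 0, 3.18, 1.03, -0.3, 0, 0]
    - [0.05, 0, 3.18, 1.03, -0.3, 0, 0]

```text
time: 4.9
position: [0.5153, 0.1169, 0.1555]
tool_rot: [0.803, 0.02, -0.015, -0.595]
ft_force: [-1.5, 2.8, 0.7]
grip_width: 0.012
```

```bash
python3 - <<'E'
from h import *
st()
cv2.imwrite('pics/s4.png',cv2.resize(robot.camera('side')[200:300,300:420,::-1],None,fx=6,fy=6))
E
```

```text
t 4.9 grasp pt chamber [108.7  -0.3 149.8] pitch 0.296 F [2.9 1.4 0.7] w 0.012
```

View pics/s4.png

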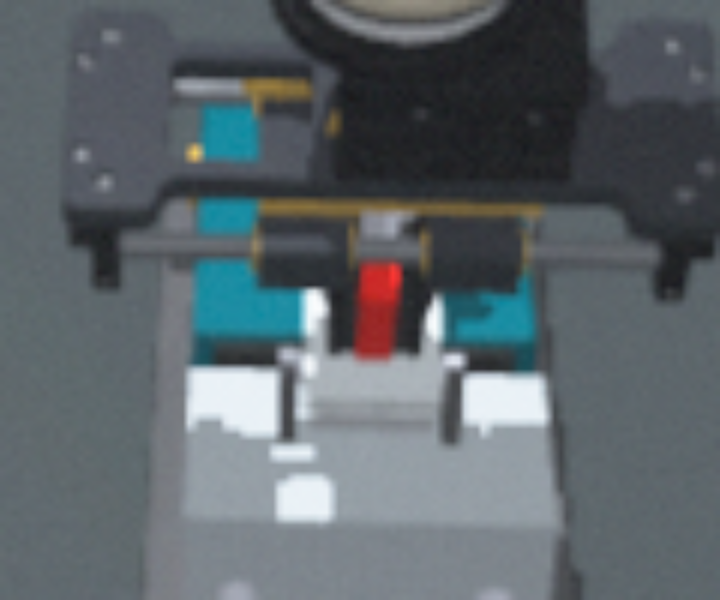

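```bash
python3 - <<'E'
from h import *
def at(L,p): return tool(clawpt(L,p,(100,44)),p)
P0,R0=at(1.82,.3); 
def pk(L,K):
    d=np.array([K,0,111])-pin(L);r=np.hypot(d[0],d[2]);return np.arctan2(-d[2],d[0])+np.arcsin(7.4/r)
for L,p in [(1.82,.32),(1.82,.34)]+[(L,pk(L,98.5)+.01) for L in(1.82,1.75,1.65,1.55,1.45,1.4,1.35,1.3,1.25)]:
    P,Rt=at(L,p); print(L,round(p,3),(R0.T@(P-P0)*100).round(2),R.from_matrix(R0.T@Rt).as_rotvec().round(3),clawpt(L,p,(117.5,-3.6)).round(1))
E
```

```text
1.82 0.32 [0.  0.2 0.1] [-0.02 -0.    0.  ] [110.4   0.   96.6]
1.82 0.34 [0.   0.4  0.19] [-0.04 -0.    0.  ] [109.6   0.   94.4]
1.82 0.341 [0.   0.41 0.2 ] [-0.041 -0.    -0.   ] [109.5   0.   94.3]
1.75 0.334 [ 0.    0.41 -0.01] [-0.034 -0.     0.   ] [108.   0.  95.]
1.65 0.324 [ 0.    0.41 -0.29] [-0.024 -0.     0.   ] [105.8   0.   95.8]
1.55 0.312 [ 0.    0.41 -0.58] [-0.012 -0.     0.   ] [103.8   0.   96.6]
1.45 0.298 [ 0.    0.42 -0.86] [ 0.002 -0.     0.   ] [101.8   0.   97.3]
1.4 0.29 [-0.    0.43 -0.99] [ 0.01 -0.    0.  ] [100.9   0.   97.6]
1.35 0.283 [ 0.    0.45 -1.13] [ 0.017 -0.     0.   ] [100.    0.   97.9]
1.3 0.275 [-0.    0.46 -1.26] [ 0.025 -0.     0.   ] [99.2  0.  98.2]
1.25 0.267 [-0.    0.48 -1.39] [ 0.033 -0.     0.   ] [98.4  0.  98.5]
```

Request:
carry_out:
  moves:
    - [0.05, 0, 0.2, -0.02, -0.018, 0, 0]
    - [0.05, 0, 0.4, -0.06, -0.036, 0, 0]
    - [0.05, 0, 0.4, -0.06, -0.036, 0, 0]

```text
time: 5.25
position: [0.5153, 0.1156, 0.1528]
tool_rot: [0.814, 0.02, -0.014, -0.581]
ft_force: [-3.3, 5.8, 3.9]
grip_width: 0.0119
```

Request:
carry_out:
  moves:
    - [0.05, 0, 0, -0.15, 0.005, 0, 0]
    - [0.05, 0, 0, -0.3, 0.01, 0, 0]
    - [0.05, 0, 0, -0.45, 0.016, 0, 0]
    - [0.05, 0, 0, -0.6, 0.022, 0, 0]
    - [0.05, 0, 0.01, -0.7, 0.028, 0, 0]
    - [0.05, 0, 0.01, -0.8, 0.034, 0, 0]
    - [0.05, 0, 0.01, -0.8, 0.034, 0, 0]

```text
time: 5.95
position: [0.5157, 0.1079, 0.1551]
tool_rot: [0.804, 0.02, -0.014, -0.595]
ft_force: [-2.7, 6.7, 1.6]
grip_width: 0.0115
```

```bash
python3 - <<'E'
from h import *
st()
cv2.imwrite('pics/s5.png',cv2.resize(robot.camera('side')[200:300,300:420,::-1],None,fx=6,fy=6))
E
```

```text
t 5.95 grasp pt chamber [ 99.6  -0.3 149.4] pitch 0.297 F [6.8 2.4 1.6] w 0.0115
```

View pics/s5.png

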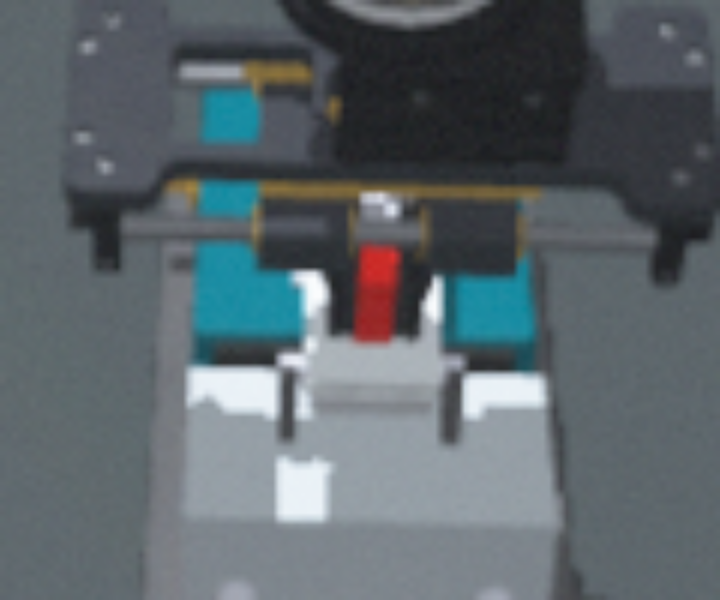

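Request:
carry_out:
  moves:
    - [0.05, 0, 0.0, -0.1, 0.007, 0, 0]
    - [0.05, 0, 0.0, -0.2, 0.013, 0, 0]
    - [0.05, 0, 0.0, -0.2, 0.013, 0, 0]

```text
time: 6.3
position: [0.5157, 0.1067, 0.1554]
tool_rot: [0.799, 0.02, -0.014, -0.601]
ft_force: [-2.0, 9.2, 0.6]
grip_width: 0.0118
```

```bash
python3 - <<'E'
from h import *
st()
E
```

```text
t 6.3 grasp pt chamber [ 98.6  -0.3 149.6] pitch 0.282 F [9.3 1.5 0.6] w 0.0118
```

Request:
carry_out:
  moves:
    - [0.05, 0, 0.0, -0.1, 0.007, 0, 0]
    - [0.05, 0, 0.0, -0.2, 0.013, 0, 0]
    - [0.05, 0, 0.0, -0.2, 0.013, 0, 0]

```text
time: 6.6
position: [0.5158, 0.1052, 0.1558]
tool_rot: [0.795, 0.02, -0.014, -0.606]
ft_force: [-2.8, 10.5, 0.2]
grip_width: 0.012
```

```bash
python3 - <<'E'
from h import *
st()
E
```

```text
t 6.6 grasp pt chamber [ 97.2  -0.3 150. ] pitch 0.268 F [10.6  2.2  0.2] w 0.012
```

Request:
carry_out:
  moves:
    - [0.05, 0, 0.0, -0.1, 0.007, 0, 0]
    - [0.05, 0, 0.02, -0.2, 0.013, 0, 0]
    - [0.05, 0, 0.02, -0.3, 0.019, 0, 0]
    - [0.05, 0, 0.03, -0.4, 0.025, 0, 0]
    - [0.05, 0, 0.03, -0.4, 0.025, 0, 0]

```text
time: 7.1
position: [0.5159, 0.1023, 0.1563]
tool_rot: [0.787, 0.019, -0.014, -0.617]
ft_force: [-2.1, 13.3, -2.6]
grip_width: 0.0114
```

```bash
python3 - <<'E'
from h import *
st()
cv2.imwrite('pics/s6.png',cv2.resize(robot.camera('side')[200:300,300:420,::-1],None,fx=6,fy=6))
E
```

```text
t 7.1 grasp pt chamber [ 94.3  -0.3 150.5] pitch 0.242 F [13.4  1.4 -2.6] w 0.0114
```

View pics/s6.png

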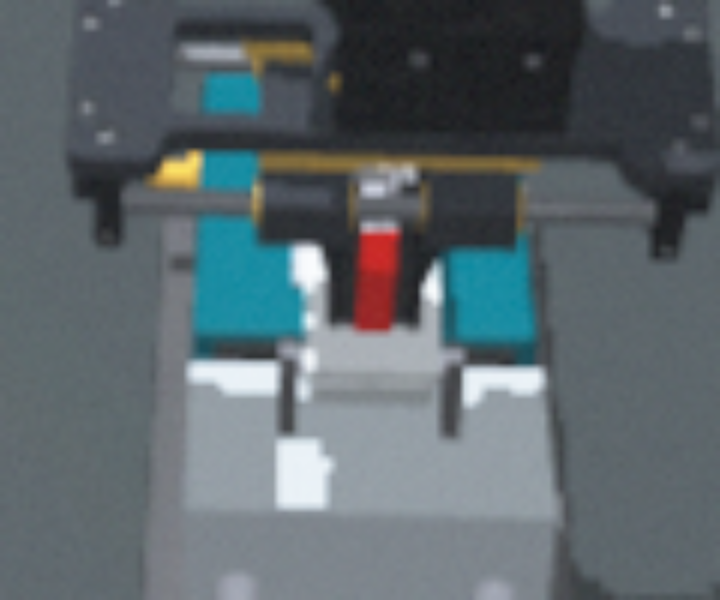

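Request:
carry_out:
  moves:
    - [0.4, 0, 0, 0, 0, 0, 0]
    - [0.4, 0, 0, 0, 0, 0, 0]
    - [0.4, 0, 0, 0, 0, 0, 0]
    - [0.4, 0, 0, 0, 0, 0, 0]
    - [0.4, 0, -2, 0, 0, 0, 0]
    - [0.4, 0, -6, 0, 0, 0, 0]
    - [0.4, 0, -10, 0, 0, 0, 0]
    - [0.4, 0, -14, 0, 0, 0, 0]
    - [0.4, 0, -14, 0, 0, 0, 0]

```text
time: 8.05
position: [0.5179, 0.135, 0.2981]
tool_rot: [0.789, 0.025, -0.011, -0.614]
ft_force: [0.6, -0.4, -0.4]
grip_width: 0.0349
```

```bash
python3 - <<'E'
from h import *
st()
cv2.imwrite('pics/s7.png',cv2.resize(robot.camera('side')[170:300,290:430,::-1],None,fx=4.5,fy=4.5))
cv2.imwrite('pics/t7.png',cv2.resize(robot.camera('top')[215:325,230:425,::-1],None,fx=4,fy=4))
E
```

```text
t 8.05 grasp pt chamber [126.9  -4.  292.3] pitch 0.248 F [-0.5 -0.6 -0.4] w 0.0349
```

View pics/s7.png

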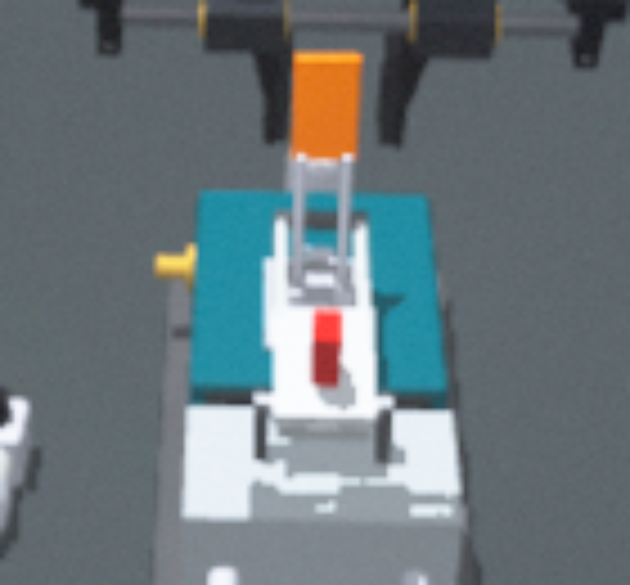

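View pics/t7.png

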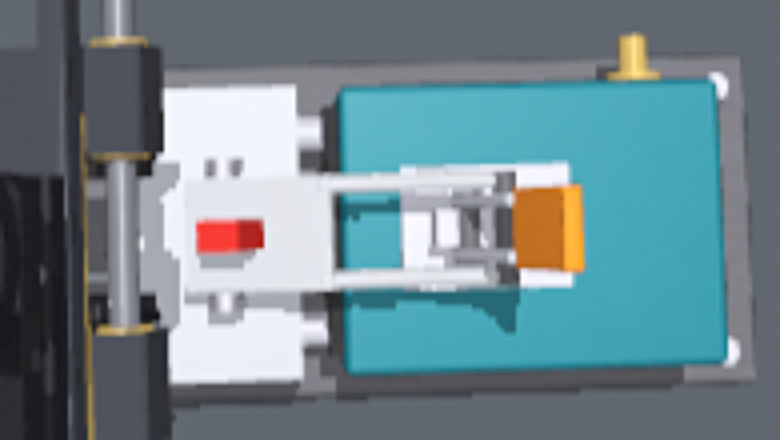

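```bash
cat >> h.py <<'E'
def tipL(L,r=85,p=.5,h=4.5):
    d=np.array([-np.cos(L),0,np.sin(L)]);n=np.array([np.sin(L),0,np.cos(L)])
    return tool(np.array([0,0,111])+r*d+(h+9.5*abs(np.sin(L-p)))*n,p,25.)
E
python3 - <<'E'
from h import *
for nm,a,b in [('Lend',(371.7,272),(363,185.1)),('Lbase',(358.3,272.2),(362.2,204.9))]:
    p,e=tri('top',a,'side',b);print(nm,C(p).round(1),e.round(4))
print(row(*tipL(1.6)))
E
```

```text
Lend [-24.1   1.1 210.6] 0.001
Lbase [-11.    1.2 171.1] 0.0006
(array([-0.11,  9.8 , -7.82]), array([-0.251, -0.001,  0.003]))
```

Request:
carry_out:
  moves:
    - [0, -0.1, 3, -2.5, -0.1, 0, 0]
    - [0, -0.1, 6, -5, -0.2, 0, 0]
    - [0, -0.1, 8.5, -7, -0.25, 0, 0]
    - [0, -0.1, 9.8, -7.8, -0.25, 0, 0.003]
    - [0, -0.1, 9.8, -7.8, -0.25, 0, 0.003]
    - [0, -0.1, 9.8, -7.8, -0.25, 0, 0.003]

```text
time: 8.75
position: [0.5189, 0.0341, 0.2164]
tool_rot: [0.859, 0.02, -0.013, -0.511]
ft_force: [0.2, 0.4, 0.3]
grip_width: 0.0013
```

```bash
python3 - <<'E'
from h import *
st()
cv2.imwrite('pics/s8.png',cv2.resize(robot.camera('side')[130:300,270:450,::-1],None,fx=3.4,fy=3.4))
P0,R0=tipL(1.6)
o=robot.get_obs();print(row(P0,R0))
for L in (1.6,1.5,1.4,1.3,1.2,1.1,1.0,.9,.8,.7,.6,.5,.4,.3,.2,.1,0,-.05):
    print(L,row(*tipL(L),o))
E
```

```text
t 8.75 grasp pt chamber [2.470e+01 2.000e-01 2.111e+02] pitch 0.498 F [ 0.4 -0.2  0.3] w 0.0013
(array([-0.02, -0.02, -0.06]), array([-0.002, -0.001, -0.001]))
1.6 (array([-0.02, -0.02, -0.06]), array([-0.002, -0.001, -0.001]))
1.5 (array([-0.02,  0.31, -0.9 ]), array([-0.002, -0.001, -0.001]))
1.4 (array([-0.02,  0.74, -1.71]), array([-0.002, -0.001, -0.001]))
1.3 (array([-0.02,  1.25, -2.47]), array([-0.002, -0.001, -0.001]))
1.2 (array([-0.02,  1.85, -3.18]), array([-0.002, -0.001, -0.001]))
1.1 (array([-0.02,  2.52, -3.82]), array([-0.002, -0.001, -0.001]))
1.0 (array([-0.02,  3.27, -4.39]), array([-0.002, -0.001, -0.001]))
0.9 (array([-0.01,  4.07, -4.87]), array([-0.002, -0.001, -0.001]))
0.8 (array([-0.01,  4.92, -5.27]), array([-0.002, -0.001, -0.001]))
0.7 (array([-0.01,  5.82, -5.57]), array([-0.002, -0.001, -0.001]))
0.6 (array([-0.01,  6.74, -5.77]), array([-0.002, -0.001, -0.001]))
0.5 (array([-0.01,  7.68, -5.87]), array([-0.002, -0.001, -0.001]))
0.4 (array([-0.01,  8.44, -5.88]), array([-0.002, -0.001, -0.001]))
0.3 (array([-0.01,  9.2 , -5.83]), array([-0.002, -0.001, -0.001]))
0.2 (array([-0.01,  9.95, -5.71]), array([-0.002, -0.001, -0.001]))
0.1 (array([-1.000e-02,  1.069e+01, -5.520e+00]), array([-0.002, -0.001, -0.001]))
0 (array([-1.000e-02,  1.142e+01, -5.270e+00]), array([-0.002, -0.001, -0.001]))
-0.05 (array([-1.000e-02,  1.177e+01, -5.120e+00]), array([-0.002, -0.001, -0.001]))
```

View pics/s8.png

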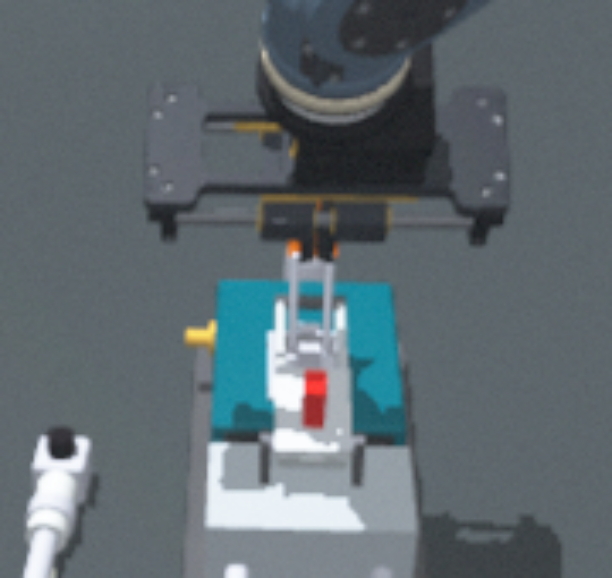

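Request:
carry_out:
  moves:
    - [0, 0, 0.3, -0.9, 0, 0, 0]
    - [0, 0, 0.74, -1.7, 0, 0, 0]
    - [0, 0, 1.0, -2.1, 0, 0, 0]
    - [0, 0, 1.25, -2.47, 0, 0, 0]
    - [0, 0, 1.55, -2.83, 0, 0, 0]
    - [0, 0, 1.85, -3.18, 0, 0, 0]
    - [0, 0, 2.2, -3.5, 0, 0, 0]
    - [0, 0, 2.52, -3.82, 0, 0, 0]
    - [0, 0, 2.9, -4.1, 0, 0, 0]
    - [0, 0, 3.27, -4.4, 0, 0, 0]
    - [0, 0, 3.27, -4.4, 0, 0, 0]

```text
time: 9.9
position: [0.5214, -0.0201, 0.2082]
tool_rot: [0.859, 0.021, -0.014, -0.511]
ft_force: [1.1, 2.9, 0.2]
grip_width: 0.0008
```

```bash
python3 - <<'E'
from h import *
st()
cv2.imwrite('pics/s9.png',cv2.resize(robot.camera('side')[130:300,270:450,::-1],None,fx=3.4,fy=3.4))
cv2.imwrite('pics/t9.png',cv2.resize(robot.camera('top')[215:325,230:425,::-1],None,fx=4,fy=4))
o=robot.get_obs()
for L in (1.0,.9,.8,.7,.6,.5,.4,.3,.2,.1,0,-.05):
    print(L,row(*tipL(L),o)[0])
E
```

```text
t 9.9 grasp pt chamber [-29.6   0.5 202.9] pitch 0.498 F [ 2.9 -1.3  0.2] w 0.0008
1.0 [ 0.06 -0.09  0.01]
0.9 [ 0.07  0.71 -0.47]
0.8 [ 0.07  1.57 -0.87]
0.7 [ 0.07  2.46 -1.17]
0.6 [ 0.07  3.38 -1.36]
0.5 [ 0.08  4.33 -1.46]
0.4 [ 0.08  5.08 -1.47]
0.3 [ 0.08  5.84 -1.42]
0.2 [ 0.08  6.59 -1.3 ]
0.1 [ 0.09  7.33 -1.11]
0 [ 0.09  8.06 -0.86]
-0.05 [ 0.09  8.41 -0.71]
```

View pics/s9.png

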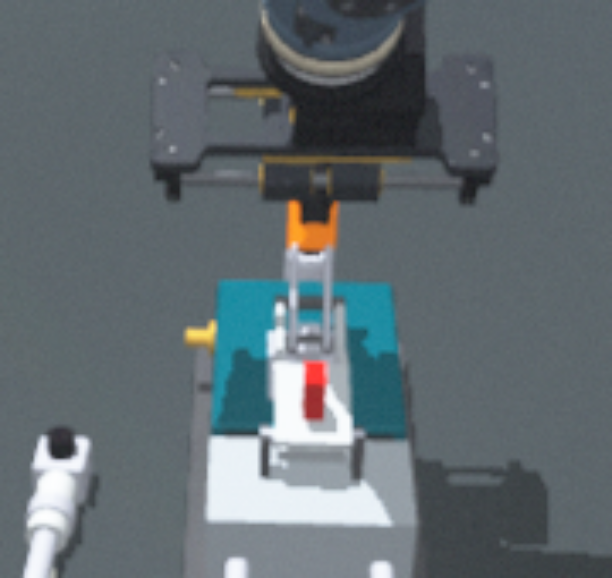

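View pics/t9.png

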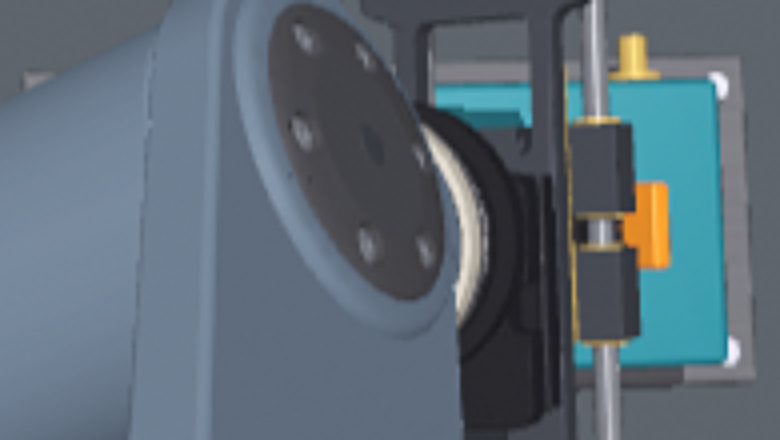

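```bash
python3 - <<'E'
from h import *
cv2.imwrite('pics/s9z.png',cv2.resize(robot.camera('side')[225:295,320:400,::-1],None,fx=8,fy=8,interpolation=cv2.INTER_NEAREST))
st()
E
```

```text
t 10.05 grasp pt chamber [-29.8   0.7 203.5] pitch 0.5 F [ 2.   0.4 -0.3] w 0.0007
```

View pics/s9z.png

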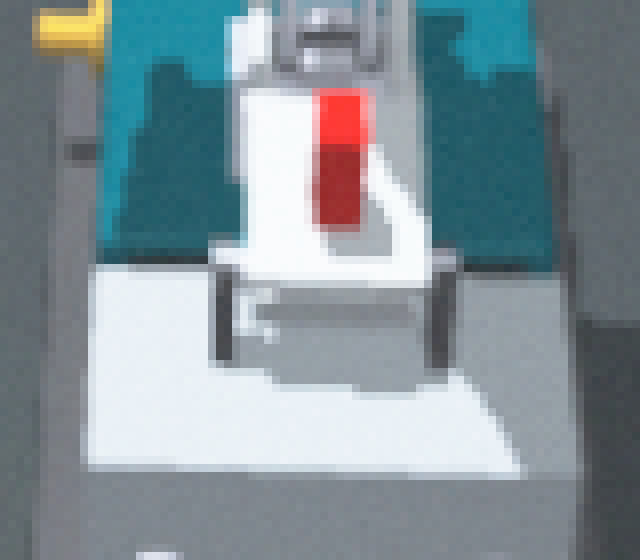

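Request:
carry_out:
  moves:
    - [0, 0.06, 0.3, -0.22, 0, 0, 0]
    - [0, 0.06, 0.71, -0.47, 0, 0, 0]
    - [0, 0.06, 1.14, -0.67, 0, 0, 0]
    - [0, 0.06, 1.57, -0.87, 0, 0, 0]
    - [0, 0.07, 2.0, -1.0, 0, 0, 0]
    - [0, 0.07, 2.46, -1.17, 0, 0, 0]
    - [0, 0.07, 2.9, -1.27, 0, 0, 0]
    - [0, 0.07, 3.38, -1.36, 0, 0, 0]
    - [0, 0.07, 3.38, -1.36, 0, 0, 0]

```text
time: 10.95
position: [0.5229, -0.0487, 0.1854]
tool_rot: [0.86, 0.02, -0.014, -0.51]
ft_force: [0.6, 0.7, 0.1]
grip_width: 0.0001
```

```bash
python3 - <<'E'
from h import *
st()
cv2.imwrite('pics/s10z.png',cv2.resize(robot.camera('side')[225:295,320:400,::-1],None,fx=8,fy=8,interpolation=cv2.INTER_NEAREST))
o=robot.get_obs()
for L in (.6,.5,.4,.3,.2,.1,0,-.05,-.1):
    print(L,row(*tipL(L),o)[0])
E
```

```text
t 10.95 grasp pt chamber [-58.2   0.4 180.1] pitch 0.5 F [ 0.7 -0.6  0.1] w 0.0001
0.6 [0.02 0.01 0.04]
0.5 [ 0.02  0.95 -0.05]
0.4 [ 0.03  1.7  -0.06]
0.3 [ 0.03  2.46 -0.01]
0.2 [0.03 3.21 0.11]
0.1 [0.03 3.95 0.3 ]
0 [0.04 4.68 0.56]
-0.05 [0.04 5.03 0.71]
-0.1 [0.04 5.38 0.88]
```

View pics/s10z.png

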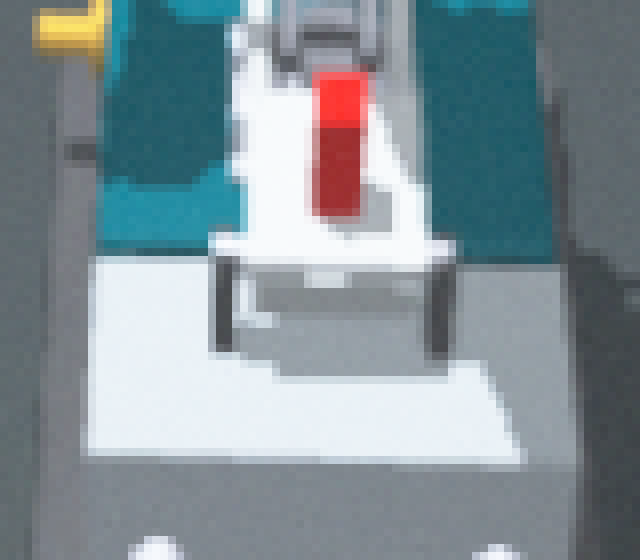

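Request:
carry_out:
  moves:
    - [0, 0.03, 0.5, -0.03, 0, 0, 0]
    - [0, 0.03, 0.95, -0.05, 0, 0, 0]
    - [0, 0.03, 1.33, -0.06, 0, 0, 0]
    - [0, 0.03, 1.7, -0.06, 0, 0, 0]
    - [0, 0.03, 2.1, -0.04, 0, 0, 0]
    - [0, 0.03, 2.46, -0.01, 0, 0, 0]
    - [0, 0.03, 2.84, 0.05, 0, 0, 0]
    - [0, 0.03, 3.21, 0.11, 0, 0, 0]
    - [0, 0.03, 3.6, 0.2, 0, 0, 0]
    - [0, 0.03, 3.95, 0.3, 0, 0, 0]
    - [0, 0.03, 4.3, 0.43, 0, 0, 0]
    - [0, 0.03, 4.3, 0.43, 0, 0, 0]

```text
time: 12.2
position: [0.5242, -0.0647, 0.1451]
tool_rot: [0.859, 0.021, -0.014, -0.511]
ft_force: [-0.2, 0.9, 0.5]
grip_width: 0.0007
```

```bash
python3 - <<'E'
from h import *
st()
cv2.imwrite('pics/s11z.png',cv2.resize(robot.camera('side')[195:295,320:400,::-1],None,fx=6,fy=6,interpolation=cv2.INTER_NEAREST))
o=robot.get_obs()
for L in (.1,0,-.05,-.1):
    print(L,row(*tipL(L),o)[0])
E
```

```text
t 12.2 grasp pt chamber [-7.430e+01 -1.000e-01  1.399e+02] pitch 0.499 F [1.  0.1 0.5] w 0.0007
0.1 [-0.03 -0.35 -0.23]
0 [-0.02  0.38  0.02]
-0.05 [-0.02  0.73  0.17]
-0.1 [-0.02  1.08  0.34]
```

View pics/s11z.png

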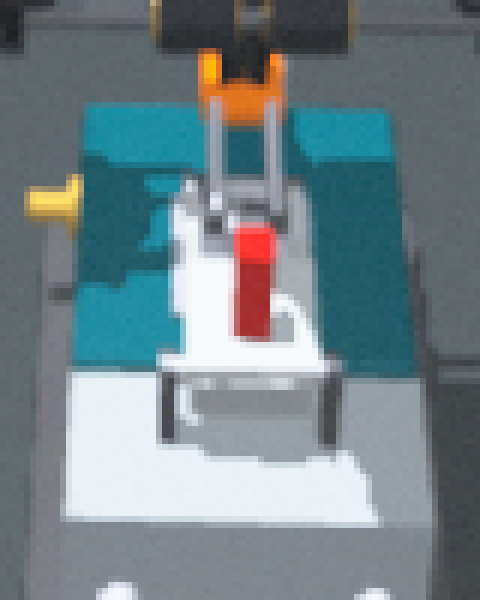

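Request:
carry_out:
  moves:
    - [0, 0, 0.2, 0, 0, 0, 0]
    - [0, 0, 0.4, 0.05, 0, 0, 0]
    - [0, 0, 0.6, 0.12, 0, 0, 0]
    - [0, 0, 0.6, 0.12, 0, 0, 0]

```text
time: 12.65
position: [0.5248, -0.0664, 0.1414]
tool_rot: [0.86, 0.021, -0.013, -0.51]
ft_force: [-1.2, 3.2, 9.4]
grip_width: 0.0007
```

```bash
python3 - <<'E'
from h import *
st()
E
```

```text
t 12.65 grasp pt chamber [-76.   -0.6 136.1] pitch 0.5 F [3.2 1.  9.4] w 0.0007
```

Request:
carry_out:
  moves:
    - [0, 0, 0.15, 0.05, 0, 0, 0]
    - [0, 0, 0.15, 0.05, 0, 0, 0]
    - [0, 0, -2, 0, 0, 0, 0]
    - [0, 0, -6, 0, 0, 0, 0]
    - [0, 0, -10, 0, 0, 0, 0]
    - [0, 0, -14, 0, 0, 0, 0]
    - [0, -5, -17, 0, 0, 0, 0]
    - [0, -10, -18, 0, 0, 0, 0]
    - [0, -15, -18, 0, 0, 0, 0]
    - [0, -18, -18, 0, 0, 0, 0]
    - [0, -18, -18, 0, 0, 0, 0]

```text
time: 13.75
position: [0.334, 0.0103, 0.2978]
tool_rot: [0.86, 0.019, -0.016, -0.51]
ft_force: [-0.5, 0.7, -0.1]
grip_width: 0.0004
```

```bash
python3 - <<'E'
from h import *
st()
s=robot.camera('side');t=robot.camera('top')
cv2.imwrite('pics/s12.png',cv2.resize(s[195:295,310:410,::-1],None,fx=6,fy=6,interpolation=cv2.INTER_NEAREST))
cv2.imwrite('pics/t12.png',cv2.resize(t[175:325,170:480,::-1],None,fx=2.5,fy=2.5))
for K in(86,89):
  for q in((K,30,111),(K+45,0,85)): print(K,q,proj('side',O+RC@np.array(q)/1000).round(1))
for p in (0,-.05,-.1):
  for L in (0,.1):
    P=pin(L);print(L,[proj('side',O+RC@(clawpt(L,p,c)+[0,20*k,0])/1000).round(1)[0].tolist() for c,k in(((121,-3.6),0),((121,18.4),0),((108,52.4),0))])
E
```

```text
t 13.75 grasp pt chamber [ 10.3 186.1 292.5] pitch 0.499 F [ 0.7  0.5 -0.1] w 0.0004
86 (86, 30, 111) [[376.4 257.5]]
86 (131, 0, 85) [[361.2 282.2]]
89 (89, 30, 111) [[376.5 258.5]]
89 (134, 0, 85) [[361.2 283.2]]
0 [[361.2, 264.2], [361.6, 255.6], [362.3, 237.8]]
0.1 [[361.2, 263.1], [361.7, 254.5], [362.3, 236.6]]
0 [[361.3, 261.9], [361.8, 252.9], [362.4, 234.7]]
0.1 [[361.3, 260.8], [361.8, 251.7], [362.4, 233.5]]
0 [[361.4, 259.5], [361.9, 250.1], [362.4, 231.6]]
0.1 [[361.5, 258.3], [361.9, 248.9], [362.5, 230.4]]
```

View pics/s12.png

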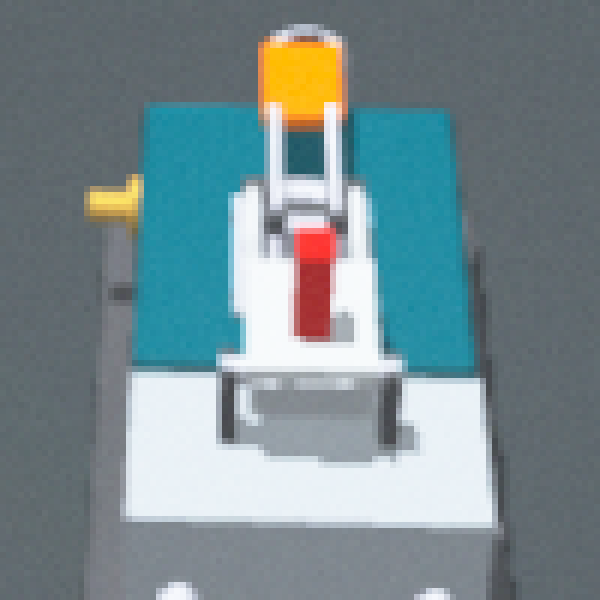

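View pics/t12.png

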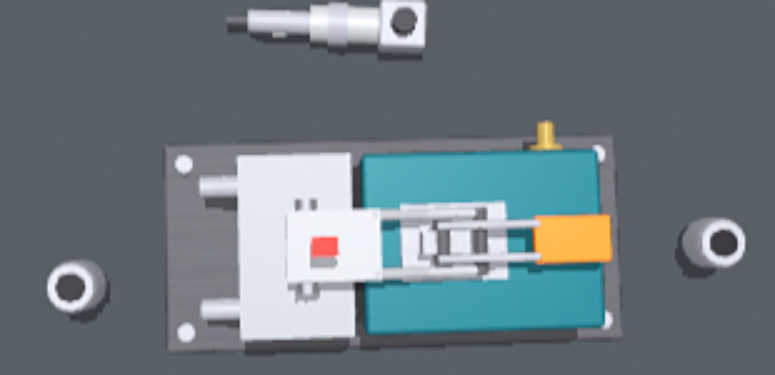

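```bash
python3 - <<'E'
from h import *
print(robot.hand_in()); st()
E
```

```text
the job is handed in; nothing more can be done
None
the job is handed in; nothing more can be done
```

The latch is closed with the claw hooked over the keeper bar, the cap is shut, and I handed the job in at about 14 s; hand-in reports no verdict.

I gripped the red tab and moved the lever forward to about 1.8 rad. I then swung the lip down behind the bar and pulled it back until it was taut and the cap had started to close. After letting go, I pushed the lever down with shut fingertips until it met its stop at about 9 N, then backed the arm off.

**Last checks, from the side and top images after the arm had backed off:**
- **Cap:** its front edge is at row 282.0, against 282.2 predicted for shut.
- **Lever:** it lies flat. I did not measure its final angle separately from meeting the stop.
- **Claw:** it is level, with the lip's lower end at row 263.7, against 264.2 predicted for a seated claw. That puts the lip about 10 mm below the bar's centre.
- **Injector and sleeves:** they look unmoved. I compared pixel positions for one sleeve only, and it matched.
- **Arm:** clear of everything, with wrist force under 1 N.

No check failed or disagreed. The side view resolves only about 2–3 mm per pixel.

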